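# Sweep left-over parts off the mounting plate into the scrap tray

### The job

Clear the mounting plate: with the fingers, sweep the three left-over parts (the hexagon nut, the grey end clamp and the short rail offcut) across the plate and off its end edge into the plain undivided scrap tray, not into the divided stock tray. Push them along the plate, do not pick them up, and leave the relay and the insulator standing among them where they are.

Things in the scene. Friction and masses are not known exactly. Their poses are not given: they have to be found in the camera images.
- plate: Fixed bare grey plate on battens, 340 mm along its x, 420 mm along y, top 44 mm above the table. Origin: middle of its footprint at table height; z up. End edges at y = +210 and -210 mm, a tray at each. A rail of white and grey modules is fixed along its +x side (x = +100 to +170 mm, up to 52 mm above the plate's top); the rest of the top is flat, without lips.
- scrap_tray: Plain undivided empty black plastic tray, fixed: 270 mm along its x, 130 mm along y, 32 mm high, walls and floor 3 mm. Origin: centre of its underside, at table height; axes parallel to the plate's. Tucked 12 mm under one end edge of the plate (+y or -y end), so what is swept off that edge drops in. Its centre is 10 to 50 mm to the -x side of the plate's centre.
- stock_tray: Tray of the same size and black plastic at the plate's other end, but divided into eight compartments, with small sorted stock in it; fixed. Origin and axes as for the scrap tray. Nothing belongs in it.
- nut: Loose steel hexagon nut lying flat on the plate, 24 mm across flats, 28 mm across corners, 13 mm high, about 33 g. Origin at the centre of its underside, z up.
- clamp: Loose grey plastic rail end clamp lying on the plate, 36 mm along its x, 18 mm along its y, 10 mm high at the ends and 16 mm over the middle 20 mm, about 25 g. Origin at the centre of its underside, z up.
- offcut: Loose short offcut of hat-section aluminium mounting rail lying open side up on the plate, 35 mm along its x (across the hat), 30 mm along its y, 15 mm high, about 30 g. Origin at the centre of its underside, z up.
- nut_mid (a point): Centre point of the nut, 6.5 mm above its origin.
- clamp_mid (a point): Centre point of the end clamp, 8 mm above its origin.
- offcut_mid (a point): Centre point of the rail offcut, 7.5 mm above its origin.
- relay: Loose white relay module standing on the plate among the parts, stays there: 28 mm along its x, 60 mm along its y (roughly parallel to the plate's y), 36 mm high at most. Origin at the centre of its underside.
- standoff: Loose ribbed brown insulator standing upright on the plate, stays there: 30 mm diameter, 36 mm high. Origin: centre of its underside. It and the relay stand in a strip about 30 mm to the -x side of the plate's centre; two left-over parts lie in a strip 70 mm further to -x, the third in one 70 mm to its +x side.

How it is judged:
At the end, for the whole second after the job is handed in: Centres of nut, clamp and offcut are inside the scrap tray's outline (270 x 130 mm), under 40 mm above the table, slower than 0.03 m/s; relay and insulator upright within 0.2 rad; both within 20 mm of their starts (x of nut_mid in the frame of scrap_tray between -0.135 and 0.135 m and y of nut_mid in the frame of scrap_tray between -0.065 and 0.065 m and height (world z) of each of nut_mid, clamp_mid, offcut_mid below 0.04 m and linear speed of each of nut, clamp, offcut below 0.03 m/s and x of clamp_mid in the frame of scrap_tray between -0.135 and 0.135 m and y of clamp_mid in the frame of scrap_tray between -0.065 and 0.065 m and x of offcut_mid in the frame of scrap_tray between -0.135 and 0.135 m and y of offcut_mid in the frame of scrap_tray between -0.065 and 0.065 m and distance of each of relay, standoff from where it was at the start of the episode below 0.02 m and angle between each of relay, standoff's own z axis and vertical below 0.2 rad); the robot touches nothing.
It fails at once if a left-over part is lifted (its centre more than 24 mm above the plate's top) instead of pushed (height (world z) of any of nut_mid, clamp_mid, offcut_mid above 0.068 m).
It fails at once if relay or insulator is shoved more than 20 mm (distance of any of relay, standoff from where it was at the start of the episode above 0.02 m).
It fails at once if relay or insulator is knocked over (angle between any of relay, standoff's own z axis and vertical above 0.5 rad).
It also fails if it takes over 58 s, if anything falls off the work surface, if the arm or the gripper's body presses on something with over 40 N, if the wrist force passes 120 N, or if a joint passes its speed limit or range.

### The arm

A 6-joint arm with a two-finger parallel gripper is mounted at the origin on the work surface. World frame = base frame: x ahead of the robot, y to its left, z up, the work surface at z = 0. Lengths are in m, angles in rad, forces in N, time in s.
With the tool pointing down it reaches from about 0.25 to 0.725 m from the base axis. Payload 4 kg.
Tool frame: the origin (TCP) lies at the very end of the fingers, on their centre line; the grasp point (between the pads) lies 19 mm behind it (bot.pinch_z is the distance from the TCP to the grasp point, in m); z points along the fingers, x is the direction in which the jaws open and shut, and the axes are right-handed (so a half turn about z gives the same grasp; the last joint's range is limited). The gripper opens to 85 mm and grips with 20 to 120 N. Pads are 22 mm wide; open, the fingers measure 114 mm over their backs; the gripper's body (76 mm by 85 mm) begins 54 mm behind the grasp point. The pads swing forward as they close: fully open they stand 13 mm farther back than shut.
Start: joints at [1.212, 0.241, 0.005, 1.335, 0, 1.571], TCP at [0.176, 0.468, 0.231] pointing down, gripper open.
Joint ranges: [-2.72, 2.72], [-1.05, 1.87], [-1.09, 1.28], [-1.99, 2.15], [-1.42, 1.44], [-3.14, 3.14]. Speed limits (rad/s): [2.79, 2.79, 3.14, 3.14, 3.14, 3.14].

### API

Orientations are given as a unit quaternion [x, y, z, w].
In Python, from workcell import bot gives the robot as it stands. The module is installed in compiled form; this text tells all that it offers.
- The arm moves only by the shell command python3 -m inch 'ROWS'. ROWS is JSON, a list of rows, each a list of 7 numbers: the shift along the tool's x, y, z scaled (see below), then the turn, a rotation vector about the tool's x, y, z scaled (see below), then the gripper command: -1 is fully open, 1 is shut, values between are in proportion. In form: [[x, y, z, wx, wy, wz, gripper], ...]. A call has exactly 8 rows; each row shifts and turns the commanded pose from where the row before left it, along the tool's axes as they then stand; what a row does not reach is not made up. The controller multiplies each number of a shift by 2.5 cm and each number of a turn by 180 degrees. A row lasts 1/10 s, in which the tool goes at most 50 mm and 8.59 degrees, less where a joint would pass 70% of its speed; a pose out of reach is approached as far as the arm can. A call with a number of a shift or a turn outside -1 to 1 is refused whole. A call with a gripper value outside its range is refused whole. The fingers move at their own pace and stop on an object; the grip force is fixed at half the most. Time passes only in rows, so rows that do not move let the fingers close, or fill a call up. It gives the time, the measured TCP pose, the force and the opening at its end, in the units of the state.
- bot.get_obs(): the state, without advancing time (a new reading comes with each control period).
- bot.camera(name): name is "side" or "top"; returns (picture, depth): 400x640x3 uint8, blue, green, red; 400x640 float32, m along the optical axis (not along the pixel's ray), 0 where there is no reading.
- bot.get_calibration(name): a dict with "vfov" (degrees; the focal length in pixels is half the picture's height over the tangent of half this angle, whatever the lens; pixels are square), "cx", "cy" (the principal point, pixels), "dist_coeffs" ([k1, k2, p1, p2, k3] as OpenCV has them; the pictures are not rectified), "R" (3x3) and "t" (3): a world point X has camera coordinates R X + t. Camera axes: x right, y down, z forward; pixel columns grow to the right and rows downward; lengths in m; the calibration is good to about 2 mm. A picture is of the moment at which its call begins. get_calibration takes no time and is no camera call.
- bot.job_done(): hands the job in, once; it reports no verdict.
The state is a dict: "clock": time; "joint_pos": joint angles; "joint_vel": joint speeds; "tau": joint torques, N m; "eef_pos": TCP position; "tool_rot": TCP orientation; "ft_force": force on the tool from outside, world axes, zero at the start; "ft_torque": the same for the moment, N m; "grip_width": finger opening in m.
Only numpy, scipy, OpenCV 4.12 (cv2) and the standard library are available. Lean on these libraries where they do the work, as an engineer would, in place of code of your own. Each camera call takes 0.05 s, during which the arm holds its last target.

## Working session

There is one attempt and no reset: what is moved stays moved. The work goes in short steps, Python scripts to look and compute and a shell command to move; the robot and the scene stay as the last step left them, time stands still between calls to the robot, and variables do not carry over. Pictures are saved under pics/ and viewed, and the job is handed in when it is done.

```bash
mkdir -p pics; python3 - <<'E'
from workcell import bot
import cv2,numpy as np
print(bot.get_obs())
for n in("top","side"):
    p,d=bot.camera(n); cv2.imwrite(f"pics/{n}0.png",p); np.savez(f"pics/{n}0.npz",p=p,d=d); print(n,bot.get_calibration(n))
E
```

```text
{'clock': 0.0, 'joint_pos': array([ 1.21201729e+00,  2.41430743e-01,  3.69233420e-03,  1.33522707e+00,
       -3.49120852e-07,  1.57083494e+00]), 'joint_vel': array([-0.00120431,  0.00171932,  0.00219215, -0.00081632, -0.00010632,
        0.00017725]), 'tau': array([ 1.68509446e-04, -3.72313643e+01,  2.52411371e+01,  1.67260109e-02,
        2.61739626e-05,  3.71411019e-06]), 'eef_pos': array([0.17533427, 0.46754586, 0.23039195]), 'tool_rot': array([ 8.21938515e-01,  5.69575194e-01, -8.91331774e-04,  6.17925674e-04]), 'ft_force': array([-0.03269124,  0.6939919 , -0.7982479 ]), 'ft_torque': array([-0.00360845, -0.01527076, -0.00987083]), 'grip_width': 0.08558272584685163}
top {'vfov': 54.087028980565684, 'cx': 329.90483388516714, 'cy': 200.47140992759887, 'dist_coeffs': array([-0.02279066,  0.        ,  0.        ,  0.        ,  0.        ]), 'R': array([[-0.02407763, -0.99964432,  0.01146751],
       [-0.99476934,  0.02281803, -0.09956554],
       [ 0.09926846, -0.01380483, -0.99496492]]), 't': array([0.03081454, 0.54934209, 0.72899508])}
side {'vfov': 53.22897469765251, 'cx': 318.2205052218941, 'cy': 199.15439909204815, 'dist_coeffs': array([-0.10271576,  0.        ,  0.        ,  0.        ,  0.        ]), 'R': array([[ 0.81655417, -0.57725133,  0.00449253],
       [-0.41333917, -0.59008857, -0.69350286],
       [ 0.40297644,  0.56442571, -0.72043987]]), 't': array([-0.42572896,  0.25939384,  0.53974374])}
```

View pics/top0.png

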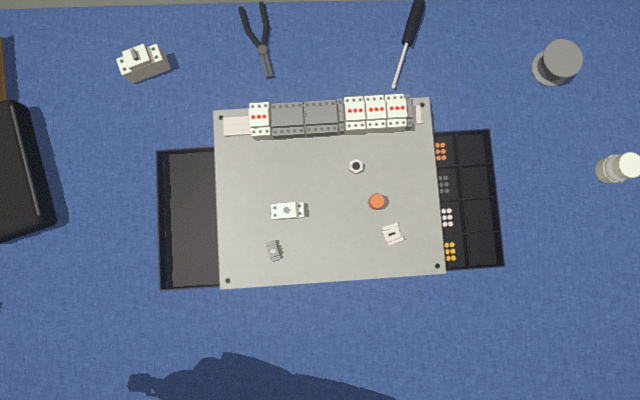

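View pics/side0.png

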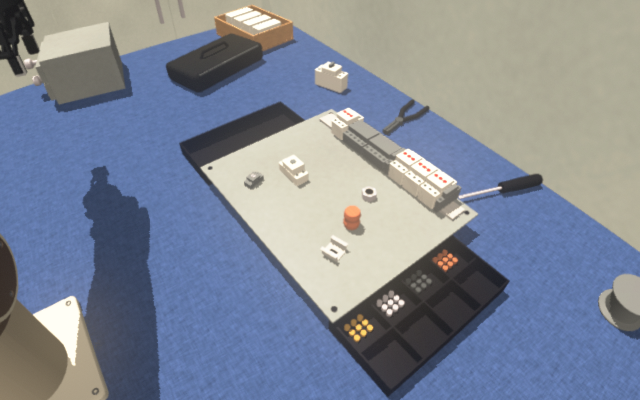

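The top view shows the nut at (356,166), insulator (377,201), offcut (392,234), relay (288,211) and clamp (274,251). The scrap tray is on the left (world +y) and the divided tray on the right. Next I'll localise everything.

```bash
cat > h.py <<'E'
import numpy as np,cv2
from workcell import bot
def K(c): 
    f=200/np.tan(np.radians(c['vfov']/2)); return np.array([[f,0,c['cx']],[0,f,c['cy']],[0,0,1]])
def cloud(name,d):
    c=bot.get_calibration(name); v,u=np.mgrid[0:400,0:640]
    uv=np.stack([u,v],-1).reshape(-1,1,2).astype(np.float64)
    n=cv2.undistortPoints(uv,K(c),c['dist_coeffs']).reshape(400,640,2)
    P=np.dstack([n*d[...,None],d]); return (P-c['t'])@c['R']
def pix(name,uv,z):
    c=bot.get_calibration(name)
    n=cv2.undistortPoints(np.array(uv,float).reshape(-1,1,2),K(c),c['dist_coeffs']).reshape(-1,2)
    r=np.c_[n,np.ones(len(n))]@c['R']; o=-c['R'].T@c['t']
    return o+r*((z-o[2])/r[:,2])[:,None]
def proj(name,X):
    c=bot.get_calibration(name)
    return cv2.projectPoints(np.array(X,float),cv2.Rodrigues(c['R'])[0],c['t'],K(c),c['dist_coeffs'])[0].reshape(-1,2)
E
python3 - <<'E'
from h import *
from scipy import ndimage as N
np.set_printoptions(precision=4,suppress=True)
print("corners",pix("top",[(213,111),(429,97),(446,272),(220,289)],.044))
print("tray out",pix("top",[(157,151),(161,290),(489,130),(504,266)],.032))
p=np.load("pics/top0.npz"); W=cloud("top",p['d']); z=W[...,2]
pl=(np.abs(z-.044)<.006); print("plate z",np.median(z[150:270,320:340]))
z0=np.median(z[250:270,300:340])
m=np.zeros_like(z,bool); m[145:270,225:435]=z[145:270,225:435]>z0+.006
l,n=N.label(m)
for i in range(1,n+1):
    s=l==i
    if s.sum()<20: continue
    q=W[s]; v,u=np.nonzero(s); r=cv2.minAreaRect(q[:,:2].astype(np.float32))
    print(s.sum(),u.min(),u.max(),v.min(),v.max(),q.mean(0),q[:,2].max(),r)
im=p['p'][90:300,205:455]; cv2.imwrite("pics/crop.png",cv2.resize(im,None,fx=3.2,fy=2.8,interpolation=cv2.INTER_CUBIC)[:600,:800])
E
```

```text
corners [[ 0.727   0.2396  0.044 ]
 [ 0.7466 -0.18    0.044 ]
 [ 0.4093 -0.1951  0.044 ]
 [ 0.3888  0.2248  0.044 ]]
tray out [[ 0.6537  0.3514  0.032 ]
 [ 0.388   0.3388  0.032 ]
 [ 0.6818 -0.299   0.032 ]
 [ 0.4164 -0.3107  0.032 ]]
plate z 0.04398969412167244
150 349 361 159 173 [ 0.6101 -0.03    0.0619] 0.779666712498521 ((0.5471556782722473, -0.0092884860932827), (0.026007182896137238, 0.16093656420707703), 71.69332885742188)
214 368 384 194 209 [ 0.5414 -0.0639  0.0771] 0.08284358532665682 ((0.5418276786804199, -0.06572318822145462), (0.027506927028298378, 0.025612151250243187), 87.06258392333984)
531 270 303 202 219 [0.5294 0.097  0.0717] 0.08185235137083284 ((0.5299816727638245, 0.0981508195400238), (0.02822122350335121, 0.0602860264480114), 2.955314874649048)
57 382 397 222 230 [ 0.4969 -0.09    0.0587] 0.06260072243080703 ((0.49700140953063965, -0.0902014821767807), (0.005953660700470209, 0.029908984899520874), 18.36965560913086)
61 387 403 237 245 [ 0.4697 -0.0946  0.0822] 0.779666712498521 ((0.46872711181640625, -0.04304593801498413), (0.013754572719335556, 0.1426181048154831), 0.6102995872497559)
202 266 280 240 261 [0.4573 0.1245 0.061 ] 0.779666712498521 ((0.47016075253486633, 0.08292348682880402), (0.03539082780480385, 0.10719574987888336), 16.88605308532715)
```

View pics/crop.png

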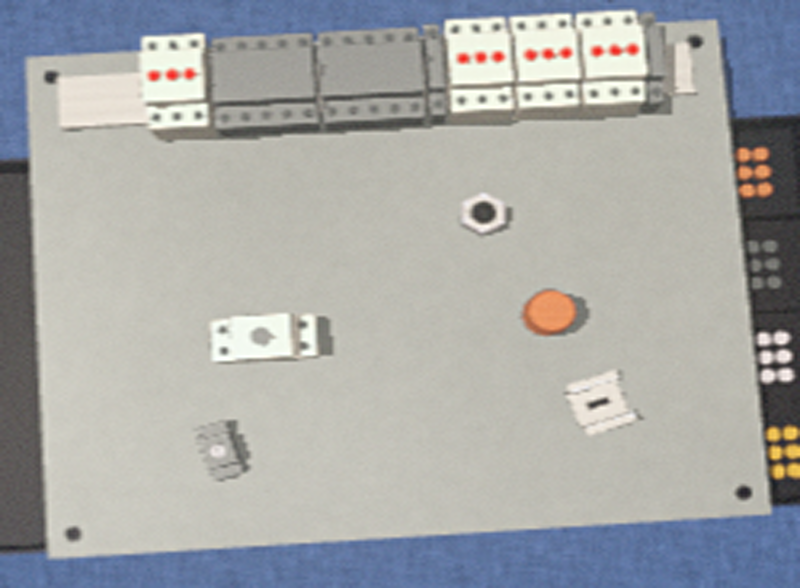

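```bash
cat >> h.py <<'E'
C0=np.array([.568,.0223]); YAW=.045
Rp=np.array([[np.cos(YAW),np.sin(YAW)],[-np.sin(YAW),np.cos(YAW)]])
def pf(X): X=np.atleast_2d(X); return np.c_[(X[:,:2]-C0)@Rp.T,X[:,2]]
def st():
    o=bot.get_obs(); from scipy.spatial.transform import Rotation as R
    M=R.from_quat(o['tool_rot']).as_matrix()
    print("t",round(o['clock'],2),"plate-frame mm",(pf(o['eef_pos'])[0]*1000).round(1),"toolx yaw in plate deg",round(np.degrees(np.arctan2(M[1,0],M[0,0])-YAW),2),"zaxis",M[:,2].round(3),"F",o['ft_force'].round(1),"w",round(o['grip_width']*1000,1),"q",o['joint_pos'].round(2))
E
python3 - <<'E'
from h import *
np.set_printoptions(precision=1,suppress=True)
p=np.load("pics/top0.npz"); W=pf(cloud("top",p['d']).reshape(-1,3)).reshape(400,640,3)*1000
for n,(u0,u1,v0,v1) in dict(nut=(340,372,153,182),std=(362,392,188,215),relay=(262,310,196,226),off=(376,412,218,252),clamp=(258,292,235,268)).items():
    q=W[v0:v1,u0:u1].reshape(-1,3); q=q[(q[:,2]>50)&(q[:,2]<100)]
    a,b=np.percentile(q,3,0),np.percentile(q,97,0); print(n,len(q),a,b,(a+b)/2)
print("rail",[np.percentile(W[100:140,230:410].reshape(-1,3)[W[100:140,230:410].reshape(-1,3)[:,2]>60],k,0) for k in (1,99)])
st()
E
python3 -m inch '[[0,0,0,0,0,0.0464,0.5],[0,0,0,0,0,0.0464,0.5],[0,0,0,0,0,0.0464,0.5],[0,0,0,0,0,0.0464,0.5],[0,0,0,0,0,0.0464,0.5],[0,0,0,0,0,0.0464,0.5],[0,0,0,0,0,0.0464,0.5],[0,0,0,0,0,0.0464,0.5]]'
python3 -c "from h import *;st()"
```

```text
nut 149 [ 29.2 -65.6  53.6] [ 51.7 -43.3  59.3] [ 40.4 -54.4  56.4]
std 214 [-42.5 -97.7  55.7] [-17.9 -73.3  82.4] [-30.2 -85.5  69.1]
relay 531 [-48.5  48.9  60.8] [-21.3 105.3  80.5] [-34.9  77.1  70.7]
off 116 [-108.7 -129.5   55.2] [-71.2 -96.2  61.3] [ -90.  -112.8   58.2]
clamp 201 [-123.    97.4   52. ] [-89.8 117.9  62.1] [-106.4  107.7   57.1]
rail [array([ 103.7, -155.5,   62.2]), array([164.7, 129.6,  97.8])]
t 0.1 plate-frame mm [-372.2  462.5  230.5] toolx yaw in plate deg 66.86 zaxis [-0. -0. -1.] F [ 0.4 -0.1 -0.7] w 85.4 q [1.2 0.2 0.  1.3 0.  1.6]
clock: 0.9
eef_pos: [0.1754, 0.4678, 0.2308]
tool_rot: [1.0, 0.02, -0.0, 0.001]
ft_force: [0.6, 0.2, 0.9]
grip_width: 0.0216
t 0.9 plate-frame mm [-372.1  462.7  230.8] toolx yaw in plate deg -0.3 zaxis [-0.    -0.001 -1.   ] F [0.6 0.2 0.9] w 21.6 q [1.21 0.24 0.   1.34 0.   2.74]
```

```bash
python3 -m inch '[[0.66,0.98,0,0,0,0,0.5],[0.66,0.98,0,0,0,0,0.5],[0.66,0.98,0,0,0,0,0.5],[0.66,0.98,0,0,0,0,0.5],[0.66,0.98,0,0,0,0,0.5],[0.66,0.98,0,0,0,0,0.5],[0.66,0.98,0,0,0,0,0.5],[0.66,0.98,0,0,0,0,0.5]]'
python3 -m inch '[[0.66,0.98,0,0,0,0,0.5],[0.66,0.98,0,0,0,0,0.5],[0.66,0.98,0,0,0,0,0.5],[0.66,0.98,0,0,0,0,0.5],[0.66,0.98,0,0,0,0,0.5],[0.66,0.98,0,0,0,0,0.5],[0.66,0.98,0,0,0,0,0.5],[0.66,0.98,0,0,0,0,0.5]]'
python3 -c "from h import *;st()"
```

```text
clock: 1.7
eef_pos: [0.3167, 0.2772, 0.231]
tool_rot: [1.0, 0.023, -0.0, 0.0]
ft_force: [1.2, 0.7, 0.5]
grip_width: 0.0213
clock: 2.5
eef_pos: [0.4575, 0.0875, 0.2309]
tool_rot: [1.0, 0.023, -0.0, 0.0]
ft_force: [0.4, 0.6, 0.8]
grip_width: 0.0218
t 2.5 plate-frame mm [-107.4   70.1  230.9] toolx yaw in plate deg 0.04 zaxis [-0.001 -0.    -1.   ] F [0.4 0.6 0.8] w 21.8 q [ 0.19  0.17 -0.08  1.32  0.    1.71]
```

```bash
python3 -m inch '[[0,0.2,1,0,0,0,0.5],[0,0,1,0,0,0,0.5],[0,0,1,0,0,0,0.5],[0,0,1,0,0,0,0.5],[0,0,1,0,0,0,0.5],[0,0,1,0,0,0,0.5],[0,0,0.8,0,0,0,0.5],[0,0,0,0,0,0,0.5]]'
python3 -c "
from h import *;st()
p,d=bot.camera('side');cv2.imwrite('pics/side1.png',p)"
```

```text
clock: 3.3
eef_pos: [0.4545, 0.0831, 0.0584]
tool_rot: [1.0, 0.023, -0.004, 0.001]
ft_force: [-0.3, -0.6, -0.1]
grip_width: 0.0215
t 3.3 plate-frame mm [-110.7   65.9   58.4] toolx yaw in plate deg 0.04 zaxis [-0.007 -0.001 -1.   ] F [-0.3 -0.6 -0.1] w 21.5 q [ 0.18  0.33 -0.37  0.88  0.    1.71]
```

View pics/side1.png

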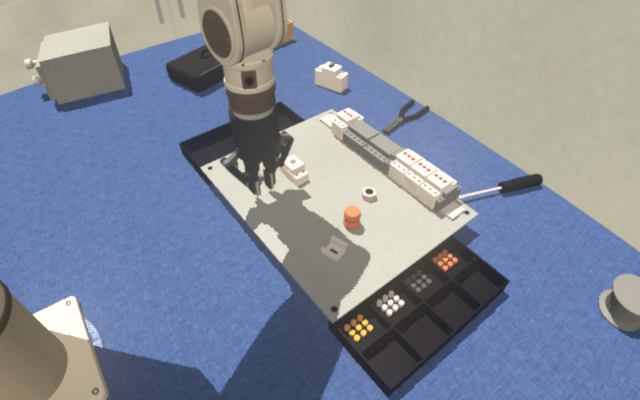

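The side view shows the fingers at about (262,190), just left of the relay at (294,168). They are above the plate and behind the clamp, with nothing touched. I'll lower the last 10 mm.

```bash
python3 -m inch '[[0,0,0.2,0,0,0,0.5],[0,0,0.2,0,0,0,0.5],[0,0,0,0,0,0,0.5],[0,0,0,0,0,0,0.5],[0,0,0,0,0,0,0.5],[0,0,0,0,0,0,0.5],[0,0,0,0,0,0,0.5],[0,0,0,0,0,0,0.5]]'
python3 -c "from h import *;st()"
```

```text
clock: 4.15
eef_pos: [0.4576, 0.0837, 0.0514]
tool_rot: [1.0, 0.023, 0.0, -0.0]
ft_force: [-0.8, 0.5, -0.6]
grip_width: 0.0216
t 4.15 plate-frame mm [-107.6   66.3   51.4] toolx yaw in plate deg 0.05 zaxis [ 0.  0. -1.] F [-0.8  0.5 -0.6] w 21.6 q [ 0.18  0.34 -0.37  0.86  0.    1.71]
```

```bash
python3 -m inch '[[0,0,0.14,0,0,0,0.5],[0,-0.3,0,0,0,0,0.5],[0,-0.4,0,0,0,0,0.5],[0,-0.4,0,0,0,0,0.5],[0,-0.4,0,0,0,0,0.5],[0,-0.4,0,0,0,0,0.5],[0,-0.4,0,0,0,0,0.5],[0,-0.4,0,0,0,0,0.5]]'
python3 -c "
from h import *;st()
p,d=bot.camera('side');cv2.imwrite('pics/side2.png',p)"
```

```text
clock: 4.95
eef_pos: [0.4543, 0.1521, 0.0478]
tool_rot: [1.0, 0.023, 0.0, 0.0]
ft_force: [-0.8, 0.0, -0.5]
grip_width: 0.0216
t 4.95 plate-frame mm [-107.7  134.8   47.8] toolx yaw in plate deg 0.07 zaxis [ 0. -0. -1.] F [-0.8  0.  -0.5] w 21.6 q [ 0.32  0.37 -0.34  0.86 -0.    1.85]
```

View pics/side2.png

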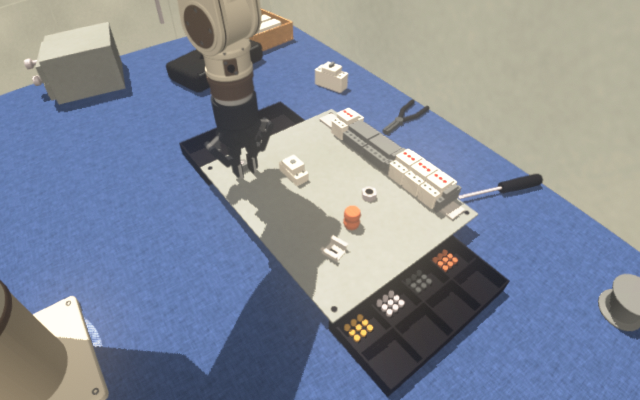

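The fingers are at (247,165), past the relay, which has not moved. The clamp is hidden behind them. I'll keep pushing over the edge.

```bash
python3 -m inch '[[0,-0.42,0,0,0,0,0.5],[0,-0.42,0,0,0,0,0.5],[0,-0.42,0,0,0,0,0.5],[0,-0.42,0,0,0,0,0.5],[0,-0.42,0,0,0,0,0.5],[0,-0.42,0,0,0,0,0.5],[0,-0.42,0,0,0,0,0.5],[0,-0.42,0,0,0,0,0.5]]'
python3 -c "
from h import *;st()
p,d=bot.camera('side');cv2.imwrite('pics/side3.png',p)
p,d=bot.camera('top');cv2.imwrite('pics/top3.png',p)"
```

```text
clock: 5.8
eef_pos: [0.4505, 0.236, 0.0478]
tool_rot: [1.0, 0.023, 0.0, -0.0]
ft_force: [-0.0, 0.0, 0.5]
grip_width: 0.021
t 5.8 plate-frame mm [-107.8  218.7   47.8] toolx yaw in plate deg 0.05 zaxis [ 0.  0. -1.] F [-0.   0.   0.5] w 21.0 q [ 0.48  0.41 -0.26  0.89  0.    2.01]
```

View pics/side3.png

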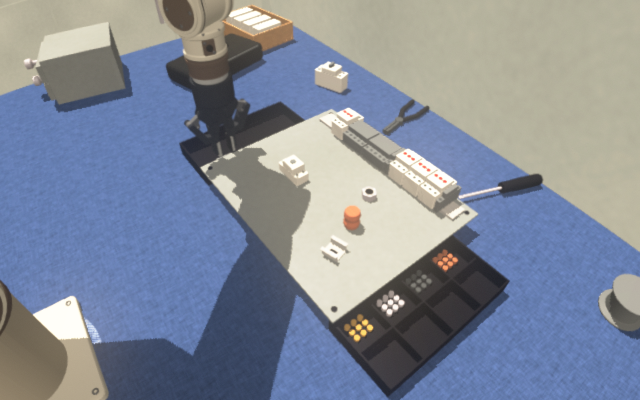

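View pics/top3.png

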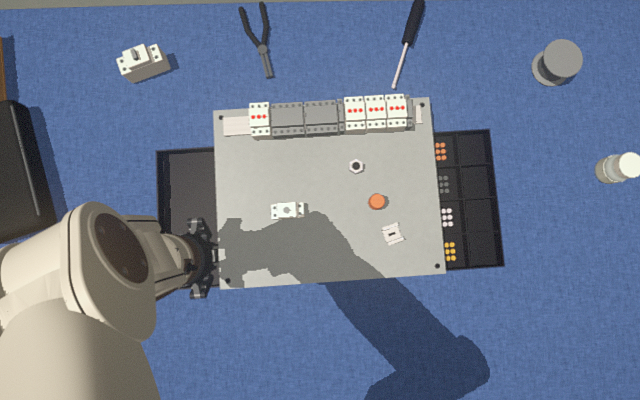

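The clamp is no longer visible on the plate. I'll raise the tool, travel to behind the offcut, and check the tray on the way.

```bash
python3 -m inch '[[0,0,-0.8,0,0,0,0.4],[0,0,-1,0,0,0,0.4],[0,0,-1,0,0,0,0.4],[0,0.9,-1,0,0,0,0.4],[0,0.9,0,0,0,0,0.4],[0,0.9,0,0,0,0,0.4],[0,0.9,0,0,0,0,0.4],[0,0.9,0,0,0,0,0.4]]'
python3 -m inch '[[0.1,0.9,0,0,0,0,0.4],[0.1,0.9,0,0,0,0,0.4],[0.1,0.9,0,0,0,0,0.4],[0.1,0.9,0,0,0,0,0.4],[0.1,0.9,0,0,0,0,0.4],[0.1,0.9,0,0,0,0,0.4],[0,0.9,0,0,0,0,0.4],[0,0.9,0,0,0,0,0.4]]'
python3 -c "
from h import *;st()
p,d=bot.camera('top');cv2.imwrite('pics/top4.png',p)"
```

```text
clock: 6.7
eef_pos: [0.4555, 0.1215, 0.1429]
tool_rot: [1.0, 0.023, 0.0, 0.0]
ft_force: [0.3, -0.8, -0.1]
grip_width: 0.0255
clock: 7.5
eef_pos: [0.4787, -0.0577, 0.1428]
tool_rot: [1.0, 0.023, -0.0, 0.0]
ft_force: [-0.6, 0.3, -0.1]
grip_width: 0.0256
t 7.5 plate-frame mm [-92.8 -75.9 142.8] toolx yaw in plate deg 0.02 zaxis [-0. -0. -1.] F [-0.6  0.3 -0.1] w 25.6 q [-0.12  0.26 -0.2   1.1  -0.    1.41]
```

View pics/top4.png

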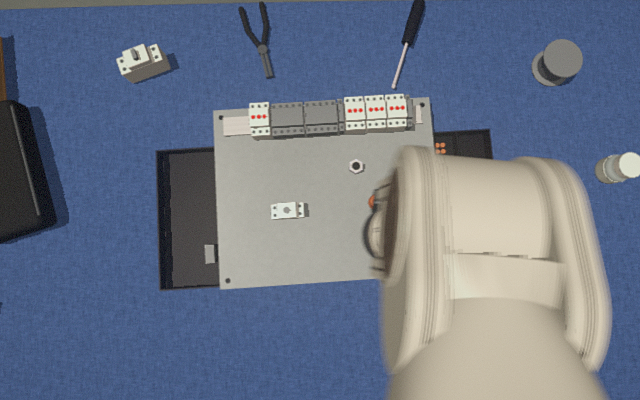

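The clamp lies in the scrap tray at (210,254), and the relay at (288,210) has not moved. Next I'll go behind the offcut and lower the tool.

```bash
python3 -m inch '[[0,0.9,0,0,0,0,0.4],[0,0.9,0,0,0,0,0.4],[0,0.9,0,0,0,0,0.4],[0,0.8,0.4,0,0,0,0.4],[0,0,1,0,0,0,0.4],[0,0,1,0,0,0,0.4],[0,0,0.9,0,0,0,0.4],[0,0,0,0,0,0,0.4]]'
python3 -m inch '[[0,0,0.35,0,0,0,0.4],[0,0,0,0,0,0,0.4],[0,0,0,0,0,0,0.4],[0,0,0,0,0,0,0.4],[0,0,0,0,0,0,0.4],[0,0,0,0,0,0,0.4],[0,0,0,0,0,0,0.4],[0,0,0,0,0,0,0.4]]'
python3 -c "
from h import *;st()
p,d=bot.camera('side');cv2.imwrite('pics/side5.png',p)"
```

```text
clock: 8.35
eef_pos: [0.4799, -0.1431, 0.0574]
tool_rot: [1.0, 0.023, -0.003, -0.001]
ft_force: [-0.1, 0.1, -0.1]
grip_width: 0.0254
clock: 9.15
eef_pos: [0.483, -0.1439, 0.0517]
tool_rot: [1.0, 0.023, 0.0, 0.0]
ft_force: [-0.2, -0.3, 0.3]
grip_width: 0.0255
t 9.15 plate-frame mm [ -92.4 -162.2   51.7] toolx yaw in plate deg 0.05 zaxis [ 0. -0. -1.] F [-0.2 -0.3  0.3] w 25.5 q [-0.29  0.4  -0.27  0.9  -0.    1.24]
```

View pics/side5.png

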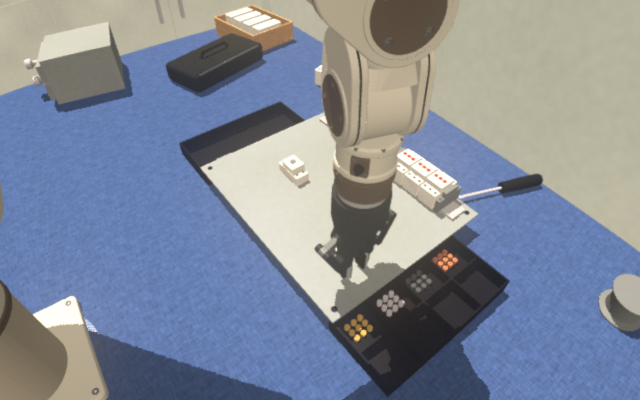

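The fingers are down at about (350,268), on the stock-tray side of the offcut. I'll start the sweep.

```bash
python3 -m inch '[[0,0,0.14,0,0,0,0.4],[0,-0.3,0,0,0,0,0.4],[0,-0.4,0,0,0,0,0.4],[0,-0.4,0,0,0,0,0.4],[0,-0.4,0,0,0,0,0.4],[0,-0.4,0,0,0,0,0.4],[0,-0.4,0,0,0,0,0.4],[0,-0.4,0,0,0,0,0.4]]'
python3 -m inch '[[0,-0.4,0,0,0,0,0.4],[0,-0.4,0,0,0,0,0.4],[0,-0.4,0,0,0,0,0.4],[0,-0.4,0,0,0,0,0.4],[0,-0.4,0,0,0,0,0.4],[0,-0.4,0,0,0,0,0.4],[0,-0.4,0,0,0,0,0.4],[0,-0.4,0,0,0,0,0.4]]'
python3 -c "
from h import *;st()
p,d=bot.camera('side');cv2.imwrite('pics/side6.png',p)
p,d=bot.camera('top');cv2.imwrite('pics/top6.png',p)"
```

```text
clock: 10.0
eef_pos: [0.4798, -0.0754, 0.0481]
tool_rot: [1.0, 0.023, 0.0, -0.0]
ft_force: [0.7, 0.2, 0.5]
grip_width: 0.0255
clock: 10.8
eef_pos: [0.4761, 0.0043, 0.0481]
tool_rot: [1.0, 0.023, -0.0, 0.0]
ft_force: [0.5, 0.2, -0.2]
grip_width: 0.0255
t 10.8 plate-frame mm [-92.6 -13.9  48.1] toolx yaw in plate deg 0.05 zaxis [-0. -0. -1.] F [ 0.5  0.2 -0.2] w 25.5 q [ 0.01  0.36 -0.35  0.86 -0.    1.53]
```

View pics/side6.png

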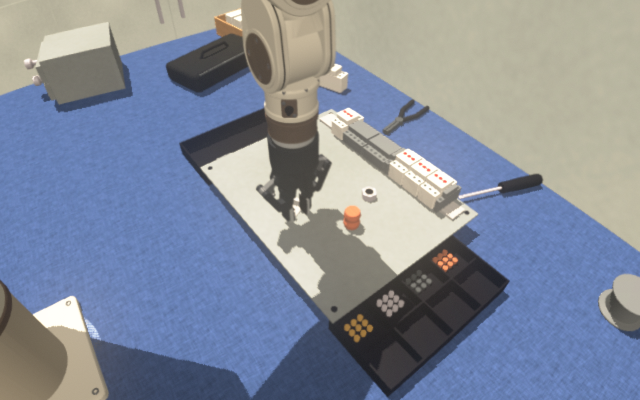

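View pics/top6.png

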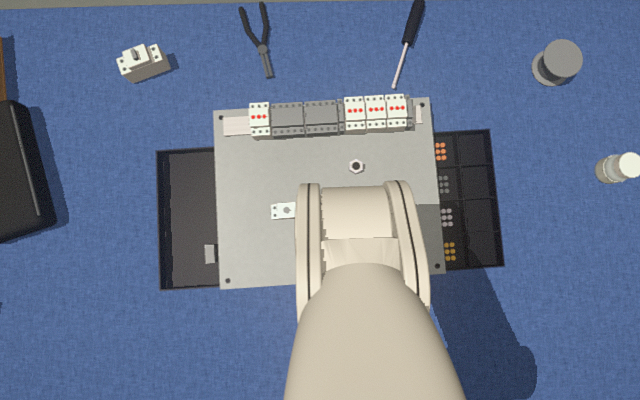

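The insulator at (352,217) and relay are unmoved. The offcut is hidden ahead of the fingers, so I'll keep pushing.

```bash
python3 -m inch '[[0,-0.4,0,0,0,0,0.4],[0,-0.4,0,0,0,0,0.4],[0,-0.4,0,0,0,0,0.4],[0,-0.4,0,0,0,0,0.4],[0,-0.4,0,0,0,0,0.4],[0,-0.4,0,0,0,0,0.4],[0,-0.4,0,0,0,0,0.4],[0,-0.4,0,0,0,0,0.4]]'
python3 -c "
from h import *;st()
p,d=bot.camera('side');cv2.imwrite('pics/side7.png',p[80:280,120:420].repeat(2,0).repeat(2,1))"
```

```text
clock: 11.7
eef_pos: [0.4725, 0.0842, 0.0481]
tool_rot: [1.0, 0.023, 0.0, 0.0]
ft_force: [0.2, 0.2, 0.0]
grip_width: 0.0255
t 11.7 plate-frame mm [-92.7  66.2  48.1] toolx yaw in plate deg 0.05 zaxis [ 0. -0. -1.] F [0.2 0.2 0. ] w 25.5 q [ 0.18  0.37 -0.34  0.86 -0.    1.7 ]
```

View pics/side7.png

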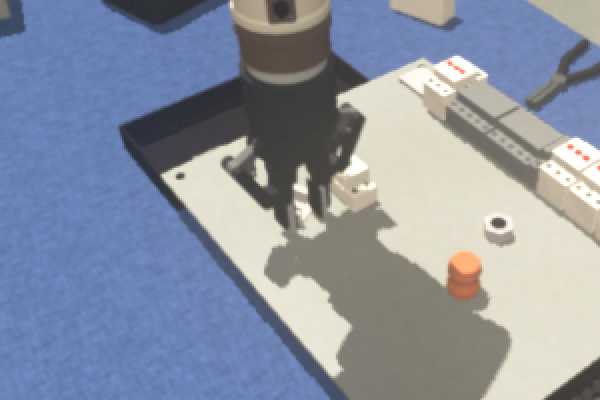

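The white offcut shows between the fingers at crop (302,203). It is clear of the relay at (355,185), so I'll continue over the edge.

```bash
python3 -m inch '[[0,-0.4,0,0,0,0,0.4],[0,-0.4,0,0,0,0,0.4],[0,-0.4,0,0,0,0,0.4],[0,-0.4,0,0,0,0,0.4],[0,-0.4,0,0,0,0,0.4],[0,-0.4,0,0,0,0,0.4],[0,-0.4,0,0,0,0,0.4],[0,-0.4,0,0,0,0,0.4]]'
python3 -m inch '[[0,-0.4,0,0,0,0,0.4],[0,-0.4,0,0,0,0,0.4],[0,-0.4,0,0,0,0,0.4],[0,-0.4,0,0,0,0,0.4],[0,-0.4,0,0,0,0,0.4],[0,-0.4,0,0,0,0,0.4],[0,-0.4,0,0,0,0,0.4],[0,-0.2,0,0,0,0,0.4]]'
python3 -c "
from h import *;st()"
python3 -m inch '[[0,0,-0.8,0,0,0,0.55],[0,0,-1,0,0,0,0.55],[0,0,-1,0,0,0,0.55],[0.6,0.9,-1,0,0,0,0.55],[0.6,0.9,0,0,0,0,0.55],[0.6,0.9,0,0,0,0,0.55],[0.6,0.9,0,0,0,0,0.55],[0.6,0.9,0,0,0,0,0.55]]'
python3 -c "
from h import *;st()
p,d=bot.camera('top');cv2.imwrite('pics/top8.png',p)"
```

```text
clock: 12.55
eef_pos: [0.4688, 0.1641, 0.0481]
tool_rot: [1.0, 0.023, 0.0, -0.0]
ft_force: [0.0, -0.6, 0.3]
grip_width: 0.0255
clock: 13.35
eef_pos: [0.4655, 0.2394, 0.0481]
tool_rot: [1.0, 0.023, 0.0, -0.0]
ft_force: [0.2, 0.4, 0.4]
grip_width: 0.0256
t 13.35 plate-frame mm [-92.7 221.5  48.1] toolx yaw in plate deg 0.1 zaxis [ 0.  0. -1.] F [0.2 0.4 0.4] w 25.6 q [ 0.47  0.44 -0.22  0.91  0.    2.  ]
clock: 14.15
eef_pos: [0.546, 0.1284, 0.1431]
tool_rot: [1.0, 0.023, 0.0, 0.0]
ft_force: [-0.1, 0.5, -0.4]
grip_width: 0.0192
t 14.15 plate-frame mm [-17.2 107.  143.1] toolx yaw in plate deg 0.04 zaxis [ 0. -0. -1.] F [-0.1  0.5 -0.4] w 19.2 q [ 0.23  0.41  0.01  1.17 -0.    1.76]
```

View pics/top8.png

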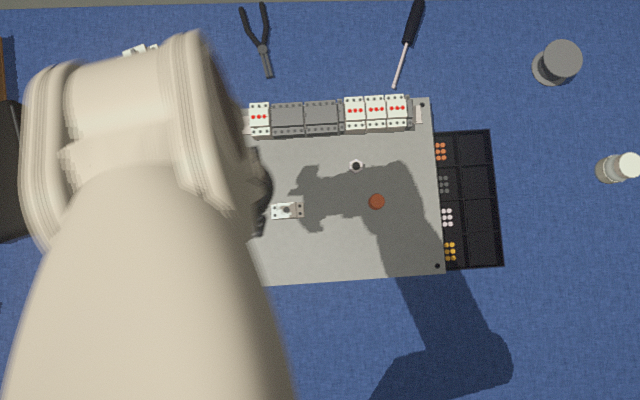

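Neither the relay nor the insulator has moved; the arm hides the tray. Now the nut.

```bash
python3 -m inch '[[0.28,0.98,0,0,0,0,0.55],[0.28,0.98,0,0,0,0,0.55],[0.28,0.98,0,0,0,0,0.55],[0.28,0.98,0,0,0,0,0.55],[0.28,0.98,0,0,0,0,0.55],[0.28,0.98,0,0,0,0,0.55],[0.28,0.98,0,0,0,0,0.55],[0.28,0.98,0,0,0,0,0.55]]'
python3 -c "
from h import *;st()
p,d=bot.camera('top');cv2.imwrite('pics/top9.png',p)"
```

```text
clock: 15.0
eef_pos: [0.6105, -0.0648, 0.1429]
tool_rot: [1.0, 0.023, -0.0, -0.0]
ft_force: [0.0, -0.3, 0.4]
grip_width: 0.0194
t 15.0 plate-frame mm [ 38.6 -88.9 142.9] toolx yaw in plate deg 0.04 zaxis [-0.  0. -1.] F [ 0.  -0.3  0.4] w 19.4 q [-0.11  0.51  0.17  1.23 -0.    1.42]
```

View pics/top9.png

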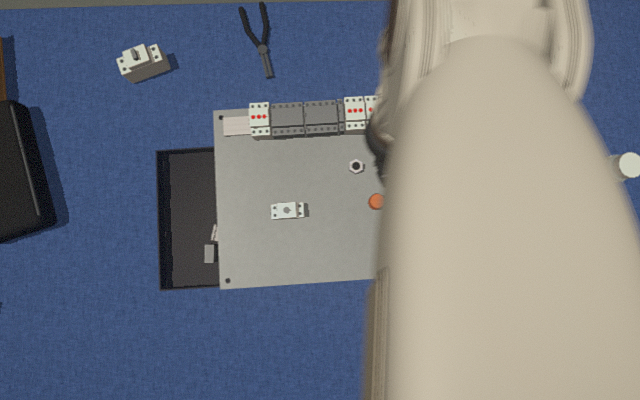

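The clamp at (210,254) and the offcut at (214,232) are both off the plate and in the tray beside its edge. I'll check the offcut's height later. Lowering behind the nut now.

```bash
python3 -m inch '[[0.04,0.2,0,0,0,0,0.55],[0,0,0.8,0,0,0,0.55],[0,0,0.8,0,0,0,0.55],[0,0,0.8,0,0,0,0.55],[0,0,0.8,0,0,0,0.55],[0,0,0.45,0,0,0,0.55],[0,0,0,0,0,0,0.55],[0,0,0,0,0,0,0.55]]'
python3 -c "
from h import *;st()
p,d=bot.camera('side');cv2.imwrite('pics/side9.png',p[80:280,180:480].repeat(2,0).repeat(2,1))"
```

```text
clock: 15.85
eef_pos: [0.6119, -0.0685, 0.0522]
tool_rot: [1.0, 0.023, 0.0, -0.0]
ft_force: [0.6, -1.0, 0.1]
grip_width: 0.0191
t 15.85 plate-frame mm [ 39.8 -92.7  52.2] toolx yaw in plate deg 0.07 zaxis [ 0.  0. -1.] F [ 0.6 -1.   0.1] w 19.1 q [-0.11  0.59  0.06  1.03  0.    1.41]
```

View pics/side9.png

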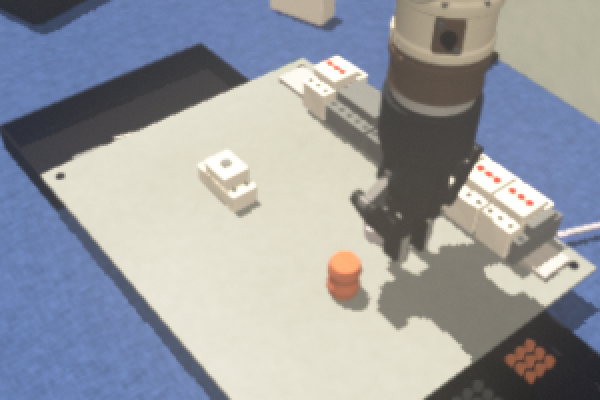

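The fingers are behind the nut, which is partly visible at crop (372,232), and clear of the insulator. Starting the push.

```bash
python3 -m inch '[[0,0,0.16,0,0,0,0.55],[0,-0.3,0,0,0,0,0.55],[0,-0.4,0,0,0,0,0.55],[0,-0.4,0,0,0,0,0.55],[0,-0.4,0,0,0,0,0.55],[0,-0.4,0,0,0,0,0.55],[0,-0.4,0,0,0,0,0.55],[0,-0.4,0,0,0,0,0.55]]'
python3 -m inch '[[0,-0.4,0,0,0,0,0.55],[0,-0.4,0,0,0,0,0.55],[0,-0.4,0,0,0,0,0.55],[0,-0.4,0,0,0,0,0.55],[0,-0.4,0,0,0,0,0.55],[0,-0.4,0,0,0,0,0.55],[0,-0.4,0,0,0,0,0.55],[0,-0.4,0,0,0,0,0.55]]'
python3 -c "
from h import *;st()
p,d=bot.camera('side');cv2.imwrite('pics/side10.png',p[80:280,180:480].repeat(2,0).repeat(2,1))"
```

```text
clock: 16.7
eef_pos: [0.6085, -0.0005, 0.0479]
tool_rot: [1.0, 0.023, 0.0, 0.0]
ft_force: [0.2, 0.3, 0.9]
grip_width: 0.019
clock: 17.5
eef_pos: [0.6048, 0.0792, 0.0478]
tool_rot: [1.0, 0.023, -0.0, 0.0]
ft_force: [-0.3, -0.1, 0.1]
grip_width: 0.019
t 17.5 plate-frame mm [39.3 55.2 47.8] toolx yaw in plate deg 0.05 zaxis [-0. -0. -1.] F [-0.3 -0.1  0.1] w 19.0 q [ 0.13  0.59  0.03  1.02 -0.    1.66]
```

View pics/side10.png

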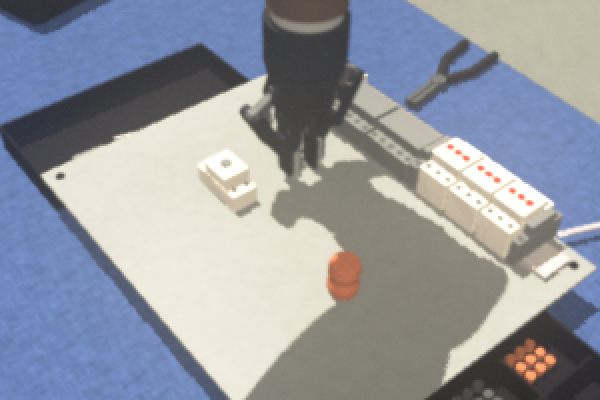

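The relay and insulator are unmoved, and the nut has left its old spot. It is hidden ahead of the fingers. I'll finish the stroke.

```bash
python3 -m inch '[[0,-0.4,0,0,0,0,0.55],[0,-0.4,0,0,0,0,0.55],[0,-0.4,0,0,0,0,0.55],[0,-0.4,0,0,0,0,0.55],[0,-0.4,0,0,0,0,0.55],[0,-0.4,0,0,0,0,0.55],[0,-0.4,0,0,0,0,0.55],[0,-0.4,0,0,0,0,0.55]]'
python3 -m inch '[[0,-0.4,0,0,0,0,0.55],[0,-0.4,0,0,0,0,0.55],[0,-0.4,0,0,0,0,0.55],[0,-0.4,0,0,0,0,0.55],[0,-0.4,0,0,0,0,0.55],[0,-0.4,0,0,0,0,0.55],[0,-0.4,0,0,0,0,0.55],[0,-0.4,0,0,0,0,0.55]]'
python3 -m inch '[[0,-0.3,0,0,0,0,0.55],[0,0,0,0,0,0,0.55],[0,0,-1,0,0,0,0.55],[0,0,-1,0,0,0,0.55],[0,0,-1,0,0,0,0.55],[0,0.5,-1,0,0,0,0.55],[0,1,0,0,0,0,0.55],[0,1,0,0,0,0,0.55]]'
python3 -m inch '[[0,1,0,0,0,0,0.55],[0,1,0,0,0,0,0.55],[0,1,0,0,0,0,0.55],[0,1,0,0,0,0,0.55],[0,1,0,0,0,0,0.55],[0,1,0,0,0,0,0.55],[0,1,0,0,0,0,0.55],[0,1,0,0,0,0,0.55]]'
python3 -c "
from h import *;st()
p,d=bot.camera('top');cv2.imwrite('pics/top11.png',p);np.savez('pics/top11.npz',p=p,d=d)
q,e=bot.camera('side');cv2.imwrite('pics/side11.png',q);np.savez('pics/side11.npz',p=q,d=e)
cv2.imwrite('pics/top11c.png',cv2.resize(p[130:310,145:345],None,fx=3,fy=3,interpolation=2))
cv2.imwrite('pics/side11c.png',cv2.resize(q[90:250,170:370],None,fx=3,fy=3,interpolation=2))"
```

```text
clock: 18.35
eef_pos: [0.6011, 0.1592, 0.0478]
tool_rot: [1.0, 0.023, -0.0, -0.0]
ft_force: [0.1, 0.0, -0.0]
grip_width: 0.0188
clock: 19.15
eef_pos: [0.5975, 0.2391, 0.0478]
tool_rot: [1.0, 0.023, 0.0, -0.0]
ft_force: [-0.0, 0.9, 0.2]
grip_width: 0.0192
clock: 19.95
eef_pos: [0.6008, 0.1829, 0.1493]
tool_rot: [1.0, 0.023, 0.001, -0.0]
ft_force: [0.3, -0.1, -0.6]
grip_width: 0.0196
clock: 20.75
eef_pos: [0.609, -0.0179, 0.1479]
tool_rot: [1.0, 0.023, -0.0, 0.0]
ft_force: [0.1, -0.2, -0.8]
grip_width: 0.0191
t 20.75 plate-frame mm [ 39.2 -42.  147.9] toolx yaw in plate deg 0.01 zaxis [-0. -0. -1.] F [ 0.1 -0.2 -0.8] w 19.1 q [-0.03  0.5   0.17  1.24 -0.    1.5 ]
```

View pics/top11c.png

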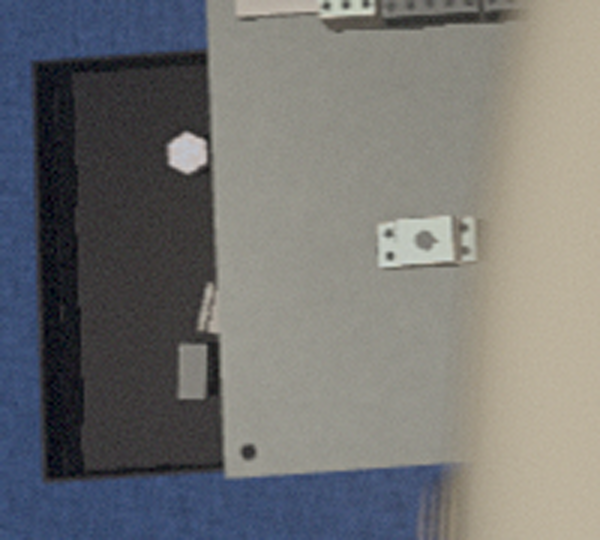

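View pics/side11.png

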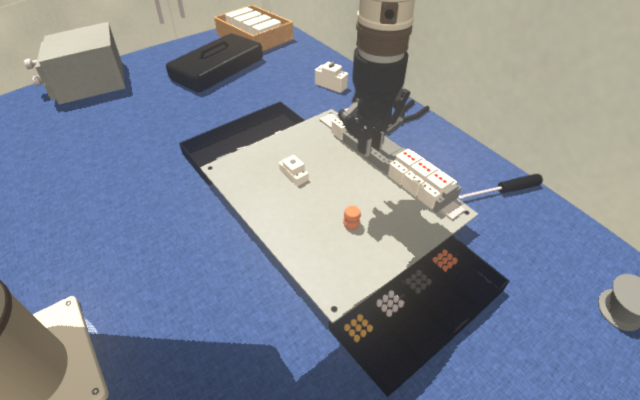

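The nut at crop (187,153), clamp (193,372) and offcut (208,308) are all in the tray. The offcut stands close to the plate edge, so I'll measure its height.

```bash
python3 - <<'E'
from h import *
np.set_printoptions(precision=0,suppress=True,linewidth=200)
z=np.load('pics/top11.npz'); W=pf(cloud('top',z['d']).reshape(-1,3)).reshape(400,640,3)*1000
print("z rows 222-244, cols 204-222"); print(W[222:244:1,205:222,2])
print("py"); print(W[228:240:4,205:222,1]); print("px",W[224:244:4,214,0])
for n,(u0,u1,v0,v1) in dict(relay=(262,310,196,226),nut=(195,218,172,192),clamp=(200,217,243,266)).items():
    q=W[v0:v1,u0:u1].reshape(-1,3); q=q[(q[:,2]>(50 if n=='relay' else 7))&(q[:,2]<(100 if n=='relay' else 40))]; a,b=np.percentile(q,3,0),np.percentile(q,97,0); print(n,a,b,(a+b)/2)
for n in('side0','side11'):
    z=np.load(f'pics/{n}.npz'); V=pf(cloud('side',z['d']).reshape(-1,3)).reshape(400,640,3)*1000
    q=V[200:235,338:366].reshape(-1,3);q=q[(q[:,2]>52)&(q[:,2]<100)]; print(n,'std',np.median(q,0))
E
```

```text
z rows 222-244, cols 204-222
[[  2.   1.   3.   2.   2.   5.   6.   3.   3.   3.   3.   5.   3. 780.  46.  44.  45.]
 [  3.   4.   6.   6.   3.   3.   3.   4.   3.   2.   3.   2.   3.  45.  41.  45.  45.]
 [  3.   5.   4.   3.   1.   7.   4.   1.   2.   2.   7.   3.   6.  46.  44.  46.  42.]
 [  4.   2.   3.   3.   4.   4.   1.   1.   2.   4.  35.  32.  32.  44.  44.  44.  43.]
 [  4.   4.   5.   4.   1.   1.   4.   2.   2.  10.  36.  32.  33.  44.  42.  44.  43.]
 [  4.   3.   4.   6.   3.   3.   1.   3.   5.  38.  36.  31.  32.  45.  43.  43.  43.]
 [  4.   4.   3.   3.   2.   3.   4.   3.   3.  35.  31.  33.  32.  43.  44.  41.  42.]
 [  2.   3.   3.   1.   4.   3.   5.   3.   3.  37.  33.  32.  31.  43.  45.  44.  45.]
 [  3.   2.   3.   1.   5.   2.   1.   1.  11.  39.  33.  32.  31.  45.  43.  45.  44.]
 [  4.  -0.   3.   3.   8.   4.   2.   1.  35.  36.  31.  33.  30.  47.  45.  43.  44.]
 [  3.   2.   3.   4.   5.   4.   4.   2.  38.  31.  32.  31.  33.  43.  44.  43.  43.]
 [  0.  -0.   2.   2.   4.   3.   4.   3.  37.  33.  33.  30.  29.  42.  45.  45.  46.]
 [  2.   3.   3
[... 693 characters left out ...]
5.   3.   1.   2.   2.   5.   5.   3.   3.   3.   4.   3.   3.   2.  43.  43.  45.]
 [  6.   1.   4.   3.   5.   3.   4.   5.   2.   4.   2.   2.   3.   3.  44.  45.  44.]]
py
[[246. 244. 242. 240. 238. 236. 234. 232. 230. 219. 219. 216. 214. 209. 208. 206. 204.]
 [246. 245. 242. 240. 238. 236. 234. 233. 221. 221. 218. 217. 215. 210. 208. 206. 204.]
 [247. 245. 243. 241. 238. 236. 235. 223. 222. 221. 219. 218. 216. 210. 208. 206. 204.]]
px [-47. -56. -64. -71. -79.]
relay [-48.  49.  61.] [-21. 105.  81.] [-35.  77.  71.]
nut [ 27. 222.  10.] [ 49. 245.  18.] [ 38. 234.  14.]
clamp [-120.  226.    9.] [-86. 243.  21.] [-103.  235.   15.]
side0 std [-34. -94.  76.]
side11 std [-34. -94.  76.]
```

```bash
python3 -m inch '[[0,0,0,0,0,0,0.55],[0,0,0,0,0,0,0.55],[0,0,0,0,0,0,0.55],[0,0,0,0,0,0,0.55],[0,0,0,0,0,0,0.55],[0,0,0,0,0,0,0.55],[0,0,0,0,0,0,0.55],[0,0,0,0,0,0,0.55]]'; python3 -c "
from workcell import bot
print(bot.job_done())"
```

```text
clock: 21.65
eef_pos: [0.6092, -0.0164, 0.1478]
tool_rot: [1.0, 0.023, 0.0, 0.0]
ft_force: [-0.1, -0.1, -0.4]
grip_width: 0.0188
the job is handed in; nothing more can be done
None
```

I swept the clamp, then the offcut, then the nut along the plate and off its +y end into the plain scrap tray. The job was handed in at 21.65 s of the 58 s allowed.

**Left-over parts:** the last camera check showed all three inside the scrap tray. The nut is at about (38, 234) mm and the clamp at about (-103, 235) mm in the plate's frame, both lying low on the tray floor.

**Offcut:** it stands on edge against the plate's end, partly hidden under it. I estimate its centre at about y = 213 mm and 18 mm high. That is about 15 mm inside the tray's outline, the tightest margin of the three.

**Relay and insulator:** the relay is upright, and the depth readings for both match those at the start to the millimetre. The last top view of the insulator was blocked by the arm, so I checked it with the side camera.

**Robot:** the measured wrist force was never above about 1 N, and the arm finished clear of everything at 148 mm height. No check failed or disagreed.

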